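# Slide the splined hub onto the gearbox shaft

### The job

Pick up the splined steel hub by its square neck and fit it on the slanting shaft of the blue gearbox: turn it until its grooves line up with the shaft's four teeth, slide it fully home against the shaft's shoulder and let go. Do not shift the oil can or the yellow screwdriver, nor tip the can over.

Things in the scene. Friction and masses are not known exactly. Their poses are not given: they have to be found in the camera images.
- hub: loose steel coupling hub, 115 mm long, about 0.45 kg, standing on its open mouth, neck up. Origin: centre of the mouth (underside); z along its axis towards the neck. Round sleeve, 62 mm outside diameter (red band 65 mm), from 0 to 62 mm, taper to 69 mm, then a solid square neck 30 x 30 mm up to 115 mm, its flats facing the hub's +x, -x, +y, -y.
- hub_neck (a point): middle of the hub's neck, on its axis 93 mm from the mouth; axes as the hub's. Grip here, across two opposite flats (30 mm).
- hub_grooves (a point): on the hub's axis 8 mm inside the mouth, where the inside grooves begin; axes as the hub's. The cavity is 46 mm wide and 56 mm deep; four straight grooves 13.5 mm wide point along the hub's +x, -x, +y, -y (at the middles of the neck's flats, so all quarter turns are alike); the lands between them leave a 27 mm bore.
- shaft_shoulder (a point): on the axis of the gearbox's shaft, in the face of its round shoulder (68 mm wide, about 112 mm above the bench), where the hub's mouth comes to rest. z points outwards along the shaft, 27 degrees from vertical, leaning towards the robot; x and y turn with the shaft: its four teeth stand at +x, -x, +y, -y. The blue housing, 92 mm wide, lies behind the shoulder.
- shaft_end (a point): tip of the shaft's tapered nose, 53 mm from the shoulder; axes as shaft_shoulder. Round core 26 mm; four straight teeth 10 mm wide, 42 mm over opposite tips, from the shoulder to rounded ends 44 mm from it. The fitted hub has about 1.75 mm play on each side of a tooth and 2 mm over the tips.
- shaft (a joint): angle of the shaft about its own axis (rad, positive anticlockwise seen from the nose). Stiff: it holds its angle until turned with about 0.6 N m.
- oil_can: small orange-red oil can with a thin bent spout, 56 mm wide, 156 mm tall, standing loose; origin at the centre of its underside, z up. Bystander.
- screwdriver: screwdriver with a fat yellow handle, lying loose, 170 x 27 x 25 mm; origin at the middle of its length, underside. Bystander.
- bench_vice: big grey-green bench vice bolted to the bench between the hub and the gearbox, an obstacle: about 165 mm tall, some 200 mm wide over the ears of its foot along y, reaching from 0.19 m in front of its origin (towards the robot) to 0.2 m behind it; origin at the middle of its underside.
There are look-alikes about, which are no part of the job. Of the things like the hub, leave any that is black, green or purple; of the rest the smaller one is meant.

How it is judged:
On the way, in this order (a step that is already met when the one before it is completed fails the run):
1. the hub is lifted clear of the bench (height (world z) of hub above 0.05 m), for 0.1 s.
2. the hub is on the shaft with its grooves over the teeth (distance between hub and shaft_shoulder below 0.028 m and angle between the z axis of hub and the z axis of shaft_shoulder, either way round below 0.15 rad), for 0.1 s.
At the end, for the whole second after the job is handed in: the hub is at rest on the shaft, its mouth within 6 mm of the shaft's shoulder and its axis within 0.12 rad (7 degrees) of the shaft's (distance between hub and shaft_shoulder below 0.006 m and angle between the z axis of hub and the z axis of shaft_shoulder, either way round below 0.12 rad and linear speed of hub below 0.02 m/s); the robot touches nothing.
It fails at once if the oil can is shifted by more than 30 mm or tipped over (distance of oil_can from where it was at the start of the episode above 0.03 m or angle between oil_can's own z axis and vertical above 0.6 rad).
It fails at once if the yellow screwdriver is shifted by more than 30 mm (distance of screwdriver from where it was at the start of the episode above 0.03 m).
It also fails if it takes over 42 s, if anything falls off the work surface, if the arm or the gripper's body presses on something with over 40 N, if the wrist force passes 120 N, or if a joint passes its speed limit or range.

### The arm

A 7-joint arm with a two-finger parallel gripper is mounted at the origin on the work surface; the furniture and walls round the work are solid. World frame = base frame: x ahead of the robot, y to its left, z up, the work surface at z = 0. Lengths are in m, angles in rad, forces in N, time in s.
With the tool pointing down it reaches from about 0.4 to 0.925 m from the base axis. Payload 5.6 kg.
Tool frame: the origin (TCP) lies midway between the tips of the shut fingers; the grasp point (between the pads) lies 19 mm behind it; z points along the fingers, y is the direction in which the jaws open and shut (so a half turn about z gives the same grasp; the last joint's range is limited). The gripper opens to 85 mm and grips with 20 to 120 N. Pads are 22 mm wide; open, the fingers measure 114 mm over their backs; the gripper's body (76 mm by 85 mm) begins 54 mm behind the grasp point. The pads swing forward as they close: fully open they stand 13 mm farther back than shut.
Start: joints at [-1.155, 0.468, -0.012, 1.603, 0.006, 1.071, -0.056], TCP at [0.288, 0.583, 0.231] pointing down, gripper open.
Joint ranges: [-2.53, 2.53], [-0.31, 2.02], [-1.57, 1.55], [0.28, 2.44], [-1.29, 4.43], [0.15, 1.84], [-2.92, 2.92]. Speed limits (rad/s): [2.57, 2.57, 3.14, 3.14, 3.14, 3.14, 3.14].

### API

Orientations are given as a rotation vector (axis times angle).
In Python, from plant import * gives the robot as it stands. The module is installed in compiled form; this text tells all that it offers.
- The arm moves only by the tool arm_command, never from a script. Its argument "increments" is a list of rows, each a list of 5 numbers: the shift along the world's x, y, z in mm, then the turn about the world's z in degrees, then the opening in per cent of the stroke, from 0 (shut) to 100 (fully open). In form: [[dx, dy, dz, roll, gripper], ...]. A call has 1 to 20 rows; each row is the pose to reach, as a shift and turn from the pose commanded when the call began; what a row does not reach only later rows make up. A row lasts 1/8 s, in which the tool goes at most 62.5 mm and 10.7 degrees, less where a joint would pass 70% of its speed; a pose out of reach is approached as far as the arm can. A call with a gripper value outside its range is refused whole. The fingers move at their own pace and stop on an object; the grip force is fixed at half the most. Time passes only in rows, so rows that repeat a pose let the fingers close. It gives the time, the measured TCP pose, the force and the opening at its end, in the units of the state.
- read_state(): the state, without advancing time (a new reading comes with each control period).
- grab_frame(name): name is "scene" or "top" or "wrist"; returns the picture (420x560x3 uint8, red, green, blue); there is no depth.
- camera_model(name): a dict with "fx", "fy", "cx", "cy" (pixels), "rvec" (rotation vector, rad) and "tvec" (3), from world to camera coordinates, as OpenCV has them; the wrist camera has in their place "T_tool_cam" (4x4, takes a point from camera to tool coordinates, whose origin is the TCP and whose axes are the flange's). Camera axes: x right, y down, z forward; pixel columns grow to the right and rows downward; lengths in m; the calibration is good to about 2 mm. A picture is of the moment at which its call begins: read the wrist's pose just before it. camera_model takes no time and is no camera call.
- job_done(): hands the job in, once; it reports no verdict.
The state is a dict: "time_s": time; "joints": joint angles; "joint_vel": joint speeds; "tau": joint torques, N m; "ee_pos": TCP position; "tool_rot": TCP orientation; "force": force on the tool from outside, world axes, zero at the start; "wrist_torque": the same for the moment, N m; "gripper_width": finger opening in m.
Only numpy, scipy, OpenCV 4.12 (cv2) and the standard library are available. Lean on these libraries where they do the work, as an engineer would, in place of code of your own. Each camera call takes 0.05 s, during which the arm holds its last target.

## Working session

There is one attempt and no reset: what is moved stays moved. The work goes in short steps, Python scripts to look and compute and a tool call to move; the robot and the scene stay as the last step left them, time stands still between calls to the robot, and variables do not carry over. Pictures are saved under pics/ and viewed, and the job is handed in when it is done.

Besides the shell and the picture viewer there is one more tool, called after ">>>" as a command line: name --pt "numbers of a row" for each row, then --argument value for the rest. arm_command: Moves the arm, as the interface text tells. Its arguments: {"type":"object","properties":{"increments":{"type":"array","items":{"type":"array","items":{"type":"number"}}}},"required":["increments"]}

```bash
ls; mkdir -p pics
python3 - <<'E'
from plant import *
import cv2
s=read_state()
for k,v in s.items(): print(k,v)
for n in ["scene","top","wrist"]:
    print(n,camera_model(n))
    im=grab_frame(n); cv2.imwrite(f"pics/{n}0.png",im[:,:,::-1])
E
```

```text
pics
time_s 0.0
joints [-1.15498827  0.46836419 -0.01161518  1.60364892  0.00599045  1.07136743
 -0.05633267]
joint_vel [ 2.96807441e-04  4.17174500e-05  2.72419308e-04  6.91917806e-04
  2.52527404e-04  2.72324042e-05 -9.13727283e-04]
tau [-9.53930430e-04 -5.32378757e+01  2.06794438e-02 -2.51301241e+01
  1.13833920e-02  7.65764562e-03 -1.41635098e-06]
ee_pos [0.28767601 0.58224926 0.23033627]
tool_rot [-7.14460515e-01 -3.05897208e+00  2.71527671e-03]
force [ 0.1847359  -0.21035315 -0.09814986]
wrist_torque [ 0.00462022 -0.02355493 -0.0466236 ]
gripper_width 0.08530258535827519
scene {'fx': 423.35540492624114, 'fy': 423.35540492624114, 'cx': 281.6461614160572, 'cy': 211.98621468769983, 'rvec': array([ 2.25742837, -1.08225973,  0.39452526]), 'tvec': array([-0.27187057,  0.35745541,  0.93784708])}
top {'fx': 420.4684096083791, 'fy': 420.4684096083791, 'cx': 283.7040673068174, 'cy': 210.31010442265503, 'rvec': array([ 1.6357292 , -2.5409168 ,  0.25831591]), 'tvec': array([0.20747989, 0.41748045, 1.03711463])}
wrist {'fx': 314.4135745016627, 'fy': 314.4135745016627, 'cx': 274.7977589869313, 'cy': 207.3357427818727, 'T_tool_cam': array([[ 3.42236258e-04, -9.62711140e-01, -2.70531225e-01,
         6.90077437e-02],
       [ 9.99999533e-01,  5.74002247e-04, -7.77589572e-04,
         4.60579208e-04],
       [ 9.03879674e-04, -2.70530833e-01,  9.62710887e-01,
        -1.43422194e-01],
       [ 0.00000000e+00,  0.00000000e+00,  0.00000000e+00,
         1.00000000e+00]])}
```

View pics/scene0.png

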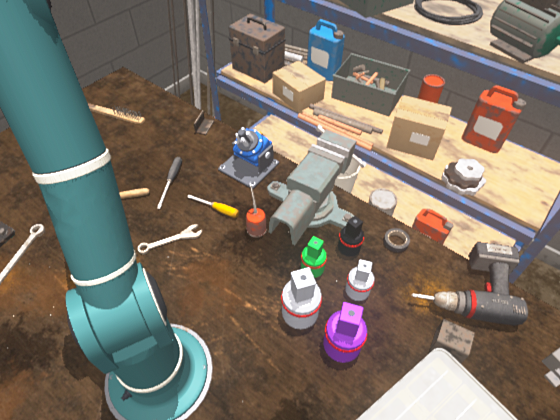

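View pics/top0.png

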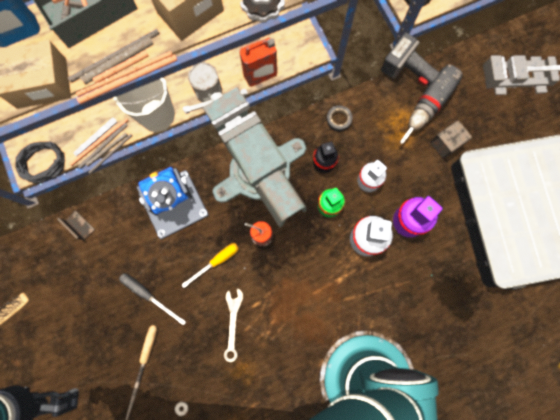

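View pics/wrist0.png

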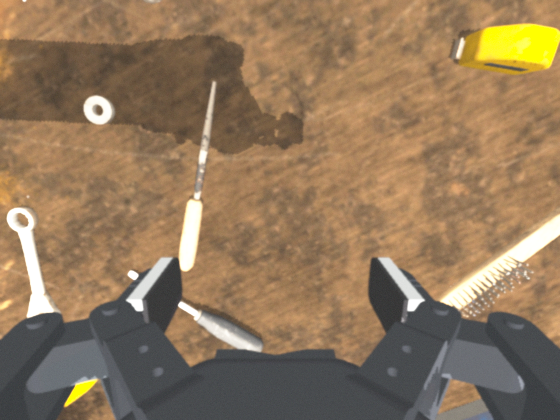

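Run:
```python
import cv2
t=cv2.imread('pics/top0.png'); s=cv2.imread('pics/scene0.png')
def c(im,x,y,w,h,f,n): cv2.imwrite(n,cv2.resize(im[y:y+h,x:x+w],None,fx=f,fy=f,interpolation=cv2.INTER_CUBIC))
def pair(a,b,n):
    import numpy as np; cv2.imwrite(n,np.hstack([a,b]))
def cr(im,x,y,w,h,f): return cv2.resize(im[y:y+h,x:x+w],None,fx=f,fy=f,interpolation=cv2.INTER_CUBIC)
pair(cr(t,340,145,66,60,6),cr(s,330,250,66,60,6),'pics/hub.png')
pair(cr(t,130,155,80,90,5),cr(s,215,115,80,90,5),'pics/gear.png')
```

```text
(no output)
```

View pics/hub.png

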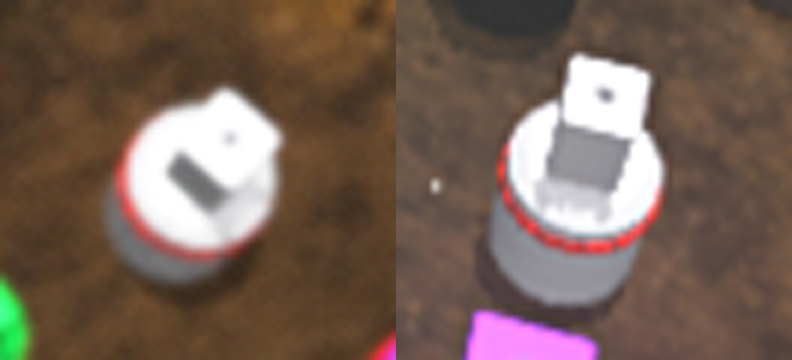

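View pics/gear.png

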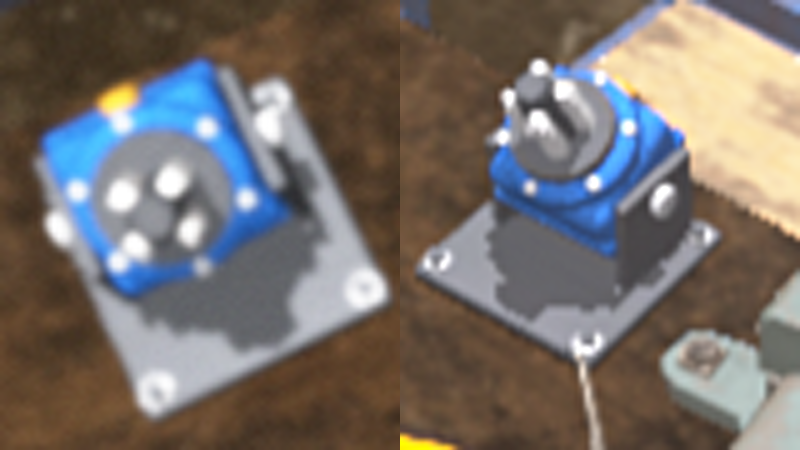

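```bash
cat > h.py <<'E'
import numpy as np, cv2
from plant import *
from scipy.spatial.transform import Rotation as R
def ray(n,uv,st=None):
    m=camera_model(n)
    d=np.array([(uv[0]-m['cx'])/m['fx'],(uv[1]-m['cy'])/m['fy'],1.])
    if n=='wrist':
        T=np.eye(4);T[:3,:3]=R.from_rotvec(st['tool_rot']).as_matrix();T[:3,3]=st['ee_pos']
        T=T@m['T_tool_cam']; return T[:3,3],T[:3,:3]@d
    Rm=R.from_rotvec(m['rvec']).as_matrix()
    return -Rm.T@m['tvec'],Rm.T@d
def plane(r,z): o,d=r; return o+d*(z-o[2])/d[2]
def tri(*rs):
    A=np.zeros((3,3));b=np.zeros(3);
    for o,d in rs:
        d=d/np.linalg.norm(d);P=np.eye(3)-np.outer(d,d);A+=P;b+=P@o
    p=np.linalg.solve(A,b); return p,[np.linalg.norm((np.eye(3)-np.outer(d,d)/(d@d))@(p-o))*1e3 for o,d in rs]
def proj(n,p,st=None):
    m=camera_model(n)
    if n=='wrist':
        T=np.eye(4);T[:3,:3]=R.from_rotvec(st['tool_rot']).as_matrix();T[:3,3]=st['ee_pos']
        T=np.linalg.inv(T@m['T_tool_cam']); c=T[:3,:3]@p+T[:3,3]
    else: c=R.from_rotvec(m['rvec']).as_matrix()@p+m['tvec']
    return np.array([m['fx']*c[0]/c[2]+m['cx'],m['fy']*c[1]/c[2]+m['cy']])
E
python3 - <<'E'
from h import *
np.set_printoptions(precision=4,suppress=True)
T=lambda x,y:(x/6+340,y/6+145); S=lambda x,y:((x-396)/6+330,y/6+250)
print('hub',tri(ray('top',T(230,138)),ray('scene',S(605,95))))
print('hubtop', plane(ray('top',T(230,138)),.115),plane(ray('scene',S(605,95)),.115))
for f,n,cs in ((T,'top',[(226,88),(282,140),(235,190),(180,138)]),(S,'scene',[(570,53),(650,72),(640,140),(560,122)])):
    P=[plane(ray(n,f(*c)),.115) for c in cs]
    for i in range(4):
        d=P[(i+1)%4]-P[i]; print(n,P[i],np.degrees(np.arctan2(d[1],d[0]))%90,np.linalg.norm(d))
T=lambda x,y:(x/5+130,y/5+155); S=lambda x,y:((x-400)/5+215,y/5+115)
a=tri(ray('top',T(155,215)),ray('scene',S(535,88)));print('tip',a)
b=tri(ray('top',T(160,197)),ray('scene',S(563,130)));print('sh',b)
d=a[0]-b[0];print(np.linalg.norm(d),d/np.linalg.norm(d), np.degrees(np.arctan2(d[1],d[0])))
# plate screws
P=[plane(ray('top',T(*c)),.01) for c in [(157,392),(366,290),(270,95)]]
for i in range(2):
  d=P[i+1]-P[i];print(P[i],P[i+1],np.degrees(np.arctan2(d[1],d[0])))
E
```

```text
hub (array([ 0.453 , -0.232 ,  0.1147]), [np.float64(0.2655433620638414), np.float64(0.26554336206377127)])
hubtop [ 0.4527 -0.2317  0.115 ] [ 0.453  -0.2322  0.115 ]
top [ 0.4724 -0.2399  0.115 ] 20.091077185074283 0.031062428617757373
top [ 0.4432 -0.2506  0.115 ] 21.968264026458186 0.029142115310331788
top [ 0.4323 -0.2236  0.115 ] 19.782777997769152 0.030644050307915636
top [ 0.4611 -0.2132  0.115 ] 22.80616422850153 0.028994133793664303
scene [ 0.4609 -0.2114  0.115 ] 22.760015100308763 0.031429252173244444
scene [ 0.4731 -0.2404  0.115 ] 24.004818725599762 0.0315860834680924
scene [ 0.4442 -0.2532  0.115 ] 23.885763059662878 0.030742946397029507
scene [ 0.4318 -0.2251  0.115 ] 25.212566409365685 0.0322121342624387
tip (array([0.5897, 0.2712, 0.1534]), [np.float64(0.7803038852096922), np.float64(0.7803038852096763)])
sh (array([0.6139, 0.2745, 0.1032]), [np.float64(0.6121756519879978), np.float64(0.6121756519879301)])
0.05588990141154821 [-0.4341 -0.0607  0.8988] -172.04108720956407
[0.5482 0.33   0.01  ] [0.5534 0.2099 0.01  ] -87.55546562143998
[0.5534 0.2099 0.01  ] [0.6739 0.2163 0.01  ] 3.0730356970680948
```

Run:
```python
from h import *
np.set_printoptions(precision=4,suppress=True)
T=lambda x,y:(x/5+130,y/5+155); S=lambda x,y:((x-400)/5+215,y/5+115)
az=np.radians(-177.2);t=np.radians(27)
z=np.array([np.sin(t)*np.cos(az),np.sin(t)*np.sin(az),np.cos(t)])
e2=np.array([-np.sin(az),np.cos(az),0]); e1=np.cross(e2,z)  # e1 in tilt plane(downhill), e2 horizontal
tip=np.array([.5897,.2712,.1534])
sh=tip-53e-3*z; print('sh',sh)
c44=sh+z*.042
def pl(r): o,d=r; return o+d*((c44-o)@z)/(d@z)
for q in [(122,195),(172,180),(190,232),(133,245)]:
    p=pl(ray('top',T(*q)))-c44; print(p@e1,p@e2,np.degrees(np.arctan2(p@e2,p@e1)), np.hypot(p@e1,p@e2))
for k in [0,1]: print(proj('top',sh+z*.053*k),proj('scene',sh+z*.053*k))
```

```text
sh [0.6137 0.2724 0.1062]
-0.012880646675189527 -0.010820027509990875 -139.96899927405983 0.01682212989154555
-0.009021998302476271 0.01252083030446213 125.77497917782775 0.015432681065939967
0.016509547668579306 0.008120698036287274 26.191599200613826 0.018398665734711644
0.01025958928703336 -0.017715200685284687 -59.92313230148562 0.0204716268933009
[162.5724 193.5718] [247.8542 140.6433]
[161.0551 197.6657] [241.7383 132.6721]
```

Run:
```python
from h import *
np.set_printoptions(precision=3,suppress=True)
for n,z,pts in (('top',0.0,[(261,240),(240,165),(300,150),(225,190),(190,270),(60,185),(335,75),(20,205)]),('top',.156,[(261,230)]),('top',.165,[(225,110),(290,205),(250,150)]),('top',.2,[(100,165),(250,110)])):
    for p in pts: print(n,z,p,plane(ray(n,p),z))
print(tri(ray('top',(335,75)),ray('scene',(555,245))), tri(ray('top',(30,200)),ray('scene',(205,115))))
```

```text
top 0.0 (261, 240) [0.426 0.1   0.   ]
top 0.0 (240, 165) [0.638 0.069 0.   ]
top 0.0 (300, 150) [ 0.609 -0.099  0.   ]
top 0.0 (225, 190) [0.59  0.133 0.   ]
top 0.0 (190, 270) [0.431 0.299 0.   ]
top 0.0 (60, 185) [0.788 0.534 0.   ]
top 0.0 (335, 75) [ 0.772 -0.285 -0.   ]
top 0.0 (20, 205) [0.779 0.649 0.   ]
top 0.156 (261, 230) [0.425 0.092 0.156]
top 0.165 (225, 110) [0.723 0.053 0.165]
top 0.165 (290, 205) [0.448 0.008 0.165]
top 0.165 (250, 150) [0.607 0.039 0.165]
top 0.2 (100, 165) [0.7  0.36 0.2 ]
top 0.2 (250, 110) [0.683 0.003 0.2  ]
(array([ 0.858, -0.451, -0.045]), [np.float64(147.05320089746814), np.float64(147.0532008974682)]) (array([ 0.827,  0.688, -0.128]), [np.float64(16.01256991320815), np.float64(16.012569913207884)])
```

>>> arm_command --pt "0 0 30 -10 100" --pt "40 -43 50 -20 100" --pt "80 -86 60 -30 100" --pt "120 -130 60 -40 100" --pt "160 -173 60 -50 100" --pt "200 -216 60 -60.7 100" --pt "240 -260 60 -60.7 100" --pt "280 -302 60 -60.7 100" --pt "312 -337 60 -60.7 100" --pt "312 -337 60 -60.7 100" --pt "312 -337 60 -60.7 100" --pt "312 -337 60 -60.7 100"

```text
time_s: 1.65
ee_pos: [0.5988, 0.2476, 0.2911]
tool_rot: [-2.158, -2.281, 0.0]
force: [0.7, 0.2, -0.1]
gripper_width: 0.0849
```

Run:
```python
from h import *
s=read_state(); print(s['ee_pos'],s['tool_rot'])
im=grab_frame('wrist'); cv2.imwrite('pics/w1.png',im[:,:,::-1])
np.save('w1.npy',np.r_[s['ee_pos'],s['tool_rot']])
cv2.imwrite('pics/w1c.png',cv2.resize(im[90:330,170:390,::-1],None,fx=2.5,fy=2.5,interpolation=cv2.INTER_CUBIC))
```

```text
[0.59882869 0.2475876  0.29109048] [-2.15847459e+00 -2.28127979e+00  1.93969276e-04]
```

View pics/w1c.png

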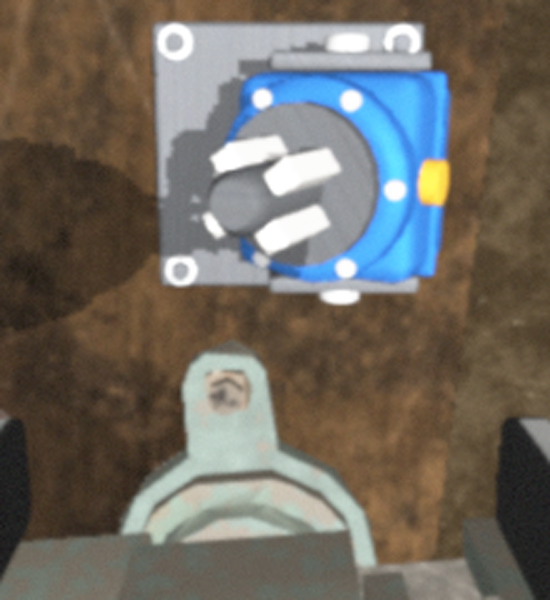

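Run:
```python
from h import *
np.set_printoptions(precision=4,suppress=True)
a=np.load('w1.npy'); st=dict(ee_pos=a[:3],tool_rot=a[3:])
W=lambda x,y:(x/2.5+170,y/2.5+90); T=lambda x,y:(x/5+130,y/5+155); S=lambda x,y:((x-400)/5+215,y/5+115)
b,e=tri(ray('top',T(162.6,194.2)),ray('wrist',W(304.5,181),st)); print('bolts',b,e)
b3,e=tri(ray('top',T(162.6,194.2)),ray('wrist',W(304.5,181),st),ray('scene',S(562,131))); print('bolts3',b3,e)
for wt in [(225,205),(230,202),(237,200)]:
    t,e=tri(ray('top',T(155,215)),ray('wrist',W(*wt),st),ray('scene',S(535,88))); print('tip',t,e)
    d=t-b; print(np.linalg.norm(d), np.degrees(np.arctan2(d[1],d[0])), np.degrees(np.arccos(d[2]/np.linalg.norm(d))))
P=[plane(ray('wrist',W(*c),st),.008) for c in [(175,42),(403,40),(180,270)]]
print(P); d=P[1]-P[0];print(np.degrees(np.arctan2(d[1],d[0])),np.linalg.norm(d)); d=P[2]-P[0];print(np.degrees(np.arctan2(d[1],d[0]))+90,np.linalg.norm(d))
P=[plane(ray('top',T(*c)),.008) for c in [(157,392),(366,290),(270,95)]]
print(P)
im=cv2.imread('pics/w1.png'); cv2.imwrite('pics/w1d.png',cv2.resize(im[120:210,235:340],None,fx=6,fy=6,interpolation=cv2.INTER_CUBIC))
```

```text
bolts [0.6149 0.2734 0.1015] [np.float64(0.1220447009839673), np.float64(0.12204470098374161)]
bolts3 [0.6143 0.2737 0.1029] [np.float64(0.44711018163850336), np.float64(0.6193924322815967), np.float64(0.8819621893731003)]
tip [0.5863 0.2698 0.1574] [np.float64(1.6492304987533326), np.float64(2.4496100273731423), np.float64(2.2382571118958023)]
0.06286551554301567 -172.65299655716422 27.241516597346884
tip [0.5875 0.2705 0.1557] [np.float64(0.9224511877815118), np.float64(2.0121406692590558), np.float64(1.8947263090136248)]
0.06081160739082498 -173.98265771669938 26.923337199241306
tip [0.589  0.2713 0.1538] [np.float64(0.253461830009471), np.float64(1.1181089686421395), np.float64(1.3493427631820776)]
0.05842424264440644 -175.28613839559918 26.403484747421864
[array([0.5487, 0.3291, 0.008 ]), array([0.6663, 0.3367, 0.008 ]), array([0.5546, 0.2078, 0.008 ])]
3.6650789781522612 0.11787274693178901
2.790934630082049 0.12149718968817641
[array([0.5487, 0.3304, 0.008 ]), array([0.5539, 0.21  , 0.008 ]), array([0.6746, 0.2165, 0.008 ])]
```

View pics/w1d.png

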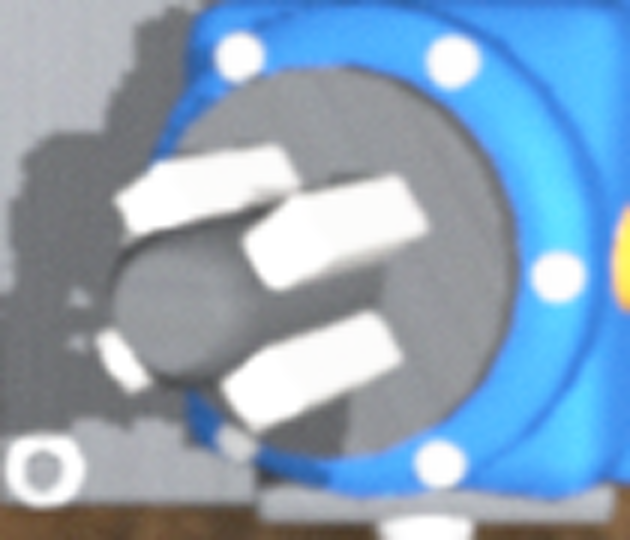

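>>> arm_command --pt "-12 -1 -40 0 75" --pt "-12 -1 -90 0 75" --pt "-12 -1 -130 0 75" --pt "-12 -1 -150 0 75" --pt "-12 -1 -150 0 75" --pt "-12 -1 -150 0 75"

```text
time_s: 2.45
ee_pos: [0.589, 0.2454, 0.1431]
tool_rot: [2.161, 2.279, 0.004]
force: [0.6, -0.1, -1.0]
gripper_width: 0.064
```

Run:
```python
from h import *
s=read_state(); print(s['ee_pos'],s['tool_rot'],s['force'])
im=grab_frame('wrist'); cv2.imwrite('pics/w2.png',im[:,:,::-1])
```

```text
[0.58902287 0.24541671 0.14308202] [2.16124436 2.27856691 0.00439013] [ 0.64787638 -0.07760835 -1.00121804]
```

View pics/w2.png

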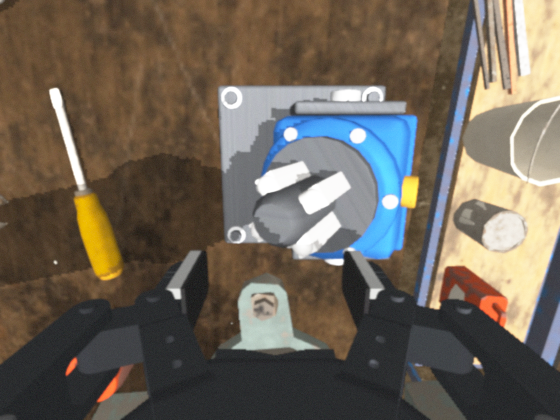

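```bash
cat >> h.py <<'E'
az=np.radians(183.); tl=np.radians(27)
zA=np.array([np.sin(tl)*np.cos(az),np.sin(tl)*np.sin(az),np.cos(tl)])
e2=np.array([-np.sin(az),np.cos(az),0]); e1=np.cross(e2,zA)
E
python3 - <<'E'
from h import *
np.set_printoptions(precision=1,suppress=True)
s=read_state()
b=np.array([.6149,.2734,.1015])
im=cv2.imread('pics/w2.png')
sh=b+zA*.0118; print(sh)
k=4;x0,y0=220,100
big=cv2.resize(im[y0:y0+140,x0:x0+180],None,fx=k,fy=k,interpolation=cv2.INTER_CUBIC)
def dot(p,c):
    u=proj('wrist',p,s); print(u); cv2.circle(big,tuple(int(v) for v in (u-[x0,y0])*k),4,c,-1)
dot(sh,(0,0,255));dot(sh+zA*.053,(0,0,255))
for i in range(36):
    a=np.radians(10*i); q=sh+.034*(np.cos(a)*e1+np.sin(a)*e2)
    u=proj('wrist',q,s);cv2.circle(big,tuple(int(v) for v in (u-[x0,y0])*k),2,(0,255,255),-1)
for th in (33,123,213,303):
    a=np.radians(th);u_=np.cos(a)*e1+np.sin(a)*e2; dot(sh+u_*.021+zA*.044,(0,255,0)); dot(sh+u_*.021,(255,0,255))
cv2.imwrite('pics/w2p.png',big)
E
```

```text
[0.6 0.3 0.1]
[313.3 196. ]
[270.3 222. ]
[246.8 234. ]
[285.2 211.3]
[302.2 257.2]
[331.2 228.2]
[317.6 196. ]
[345.  178.8]
[257.  175.8]
[295.4 164. ]
```

View pics/w2p.png

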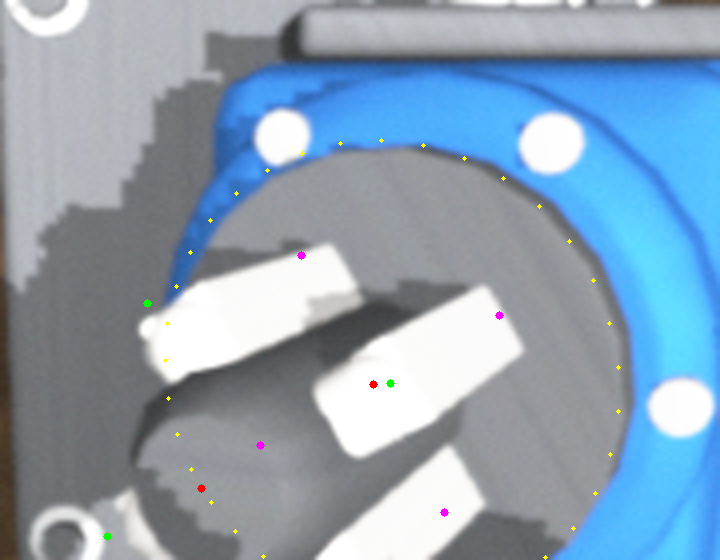

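>>> arm_command --pt "-1 2 -9 0 75" --pt "-1 2 -9 0 55" --pt "-1 2 -9 0 45" --pt "-1 2 -9 0 35" --pt "-1 2 -9 0 30" --pt "-1 2 -9 0 30" --pt "-1 2 -9 0 30"

```text
time_s: 3.38
ee_pos: [0.5954, 0.2436, 0.136]
tool_rot: [2.159, 2.265, 0.019]
force: [13.4, -5.5, 4.6]
gripper_width: 0.0253
```

Run:
```python
from h import *
s=read_state(); print(s['ee_pos'],s['tool_rot'],s['force'],s['wrist_torque'])
im=grab_frame('wrist'); cv2.imwrite('pics/w3.png',cv2.resize(im[100:300,150:400,::-1],None,fx=3,fy=3,interpolation=cv2.INTER_CUBIC))
```

```text
[0.59536948 0.2435953  0.13602076] [2.15908197 2.26488373 0.01866476] [13.37201878 -5.54350389  4.55503757] [-1.10951074 -3.15102131 -0.26346776]
```

View pics/w3.png

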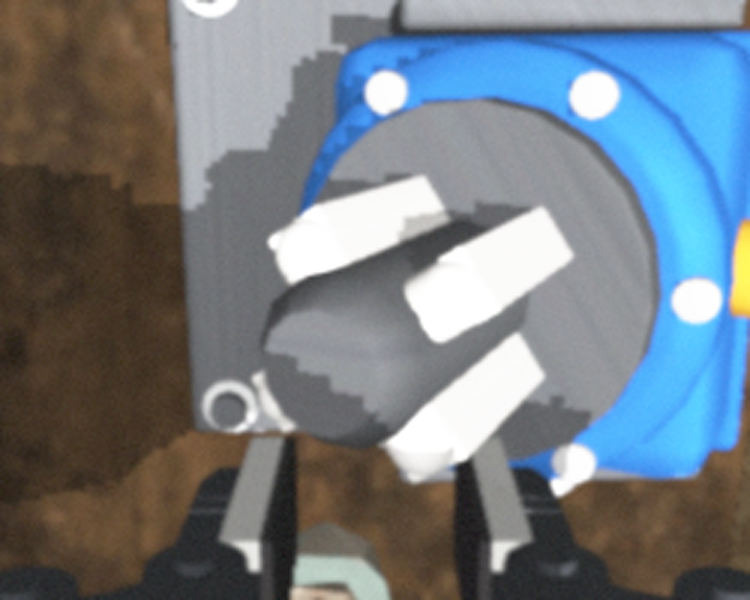

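>>> arm_command --pt "0 0 10 0 80" --pt "0 0 50 0 100" --pt "8 23 60 -10 100" --pt "8 23 60 -15 100" --pt "8 23 60 -15 100" --pt "8 23 60 -15 100"

```text
time_s: 4.18
ee_pos: [0.5945, 0.2697, 0.1921]
tool_rot: [-2.44, -1.979, 0.001]
force: [0.6, 0.3, 0.2]
gripper_width: 0.0852
```

Run:
```python
from h import *
s=read_state(); print(s['ee_pos'],s['tool_rot'],s['force'],s['wrist_torque'],s['gripper_width'])
im=grab_frame('wrist'); cv2.imwrite('pics/w4.png',cv2.resize(im[150:420,120:420,::-1],None,fx=2.2,fy=2.2,interpolation=cv2.INTER_CUBIC))
b=np.array([.6149,.2734,.1015]); sh=b+zA*.0118
print(proj('wrist',sh,s),proj('wrist',sh+zA*.053,s),proj('wrist',s['ee_pos'],s))
```

```text
[0.59446076 0.26966653 0.19207385] [-2.43958564e+00 -1.97888436e+00  1.20229814e-03] [0.63424539 0.33816258 0.16917632] [-0.07899189 -0.00509157  0.05432406] 0.08521689119426536
[294.42722158 206.7794112 ] [260.09821711 237.99170649] [275.53883524 262.63733192]
```

View pics/w4.png

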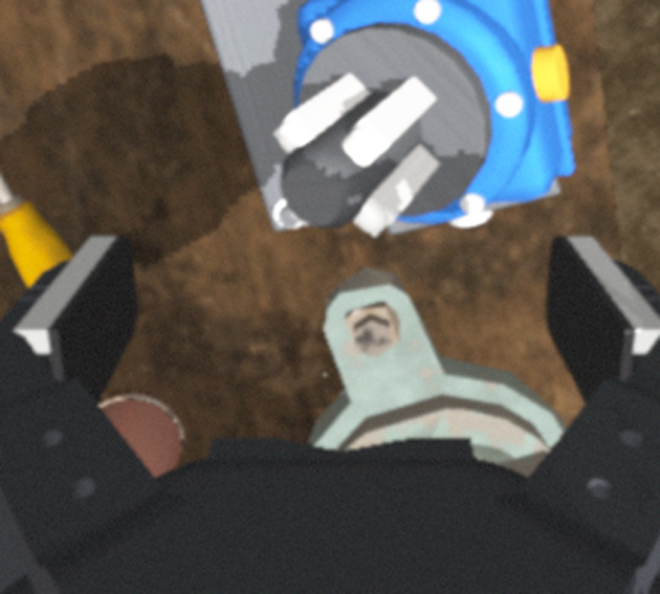

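>>> arm_command --pt "1 1 -40 0 100" --pt "1 1 -61 0 100" --pt "1 1 -61 0 60" --pt "1 1 -61 0 40" --pt "1 1 -61 0 20" --pt "1 1 -61 0 0" --pt "1 1 -61 0 0" --pt "1 1 -61 0 0"

```text
time_s: 5.22
ee_pos: [0.5961, 0.2723, 0.1336]
tool_rot: [-2.438, -1.981, -0.004]
force: [-4.5, 0.5, 6.0]
gripper_width: 0.0344
```

Run:
```python
from h import *
s=read_state(); print(s['ee_pos'],s['tool_rot'],s['force'],s['wrist_torque'],s['gripper_width'])
im=grab_frame('wrist'); cv2.imwrite('pics/w5.png',cv2.resize(im[100:340,150:400,::-1],None,fx=2.4,fy=2.4,interpolation=cv2.INTER_CUBIC))
```

```text
[0.59614298 0.27228587 0.13356253] [-2.43782841 -1.98095902 -0.00422511] [-4.48452715  0.53359709  6.03026591] [-0.12313132  0.22630093  0.50137647] 0.03437749219432882
```

View pics/w5.png

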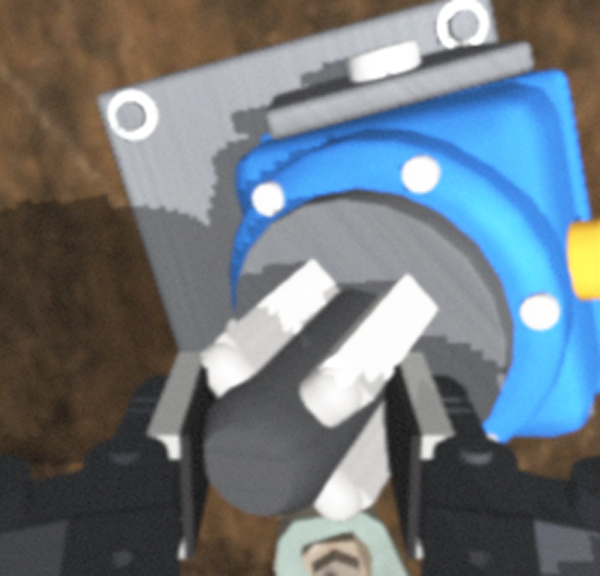

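>>> arm_command --pt "0 0 0 -8 0" --pt "0 0 0 -16 0" --pt "0 0 0 -24 0" --pt "0 0 0 -32 0" --pt "0 0 0 -34 0" --pt "0 0 0 -34 0"

```text
time_s: 6.02
ee_pos: [0.5963, 0.2732, 0.1342]
tool_rot: [-2.909, -1.181, -0.005]
force: [-4.6, 3.4, 8.6]
gripper_width: 0.0329
```

Run:
```python
from h import *
s=read_state(); print(s['ee_pos'],s['tool_rot'],s['force'],s['wrist_torque'],s['gripper_width'])
a=s['tool_rot']; print('jaw az',(2*np.degrees(np.arctan2(a[1],a[0]))-90)%180)
im=grab_frame('wrist'); cv2.imwrite('pics/w6.png',cv2.resize(im[100:340,150:400,::-1],None,fx=2.4,fy=2.4,interpolation=cv2.INTER_CUBIC))
```

```text
[0.5963044  0.27319806 0.1342244 ] [-2.90867527 -1.18107899 -0.00522074] [-4.58697381  3.40128378  8.63403035] [0.00602719 0.52915806 0.33705045] 0.03292280704960444
jaw az 134.1996091163531
```

View pics/w6.png

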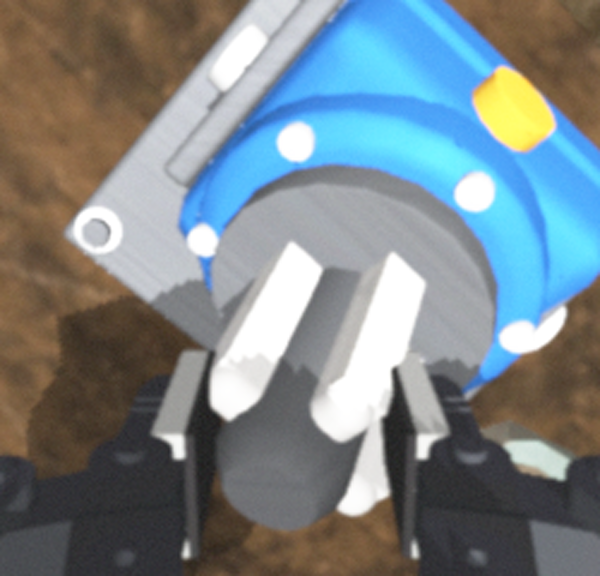

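>>> arm_command --pt "0 0 0 0 60" --pt "0 0 0 0 100" --pt "0 0 50 0 100" --pt "-31 -3 76 10 100" --pt "-31 -3 76 20 100" --pt "-31 -3 76 30 100" --pt "-31 -3 76 40 100" --pt "-31 -3 76 50 100" --pt "-31 -3 76 60 100" --pt "-31 -3 76 70 100" --pt "-31 -3 76 80 100" --pt "-31 -3 76 90 100" --pt "-31 -3 76 100 100" --pt "-31 -3 76 110 100" --pt "-31 -3 76 120 100" --pt "-31 -3 76 130 100" --pt "-31 -3 76 139 100" --pt "-31 -3 76 139 100" --pt "-31 -3 76 139 100"

```text
time_s: 8.45
ee_pos: [0.565, 0.2673, 0.2072]
tool_rot: [0.077, -3.141, 0.0]
force: [0.3, -1.0, 0.1]
gripper_width: 0.0853
```

Run:
```python
from h import *
s=read_state(); print(s['time_s'],s['ee_pos'],s['tool_rot'],s['force'],s['gripper_width'])
a=s['tool_rot']; print('jaw az',(2*np.degrees(np.arctan2(a[1],a[0]))-90)%180)
np.save('w7.npy',np.r_[s['ee_pos'],s['tool_rot']])
im=grab_frame('wrist'); cv2.imwrite('pics/w7.png',im[:,:,::-1]); cv2.imwrite('pics/w7c.png',cv2.resize(im[100:300,150:400,::-1],None,fx=3,fy=3,interpolation=cv2.INTER_CUBIC))
```

```text
8.45 [0.56502682 0.26734002 0.20719102] [ 7.73098257e-02 -3.14056453e+00  3.57639062e-04] [ 0.3104042  -0.97506246  0.05180633] 0.08531564608433835
jaw az 92.82027787467177
```

View pics/w7c.png

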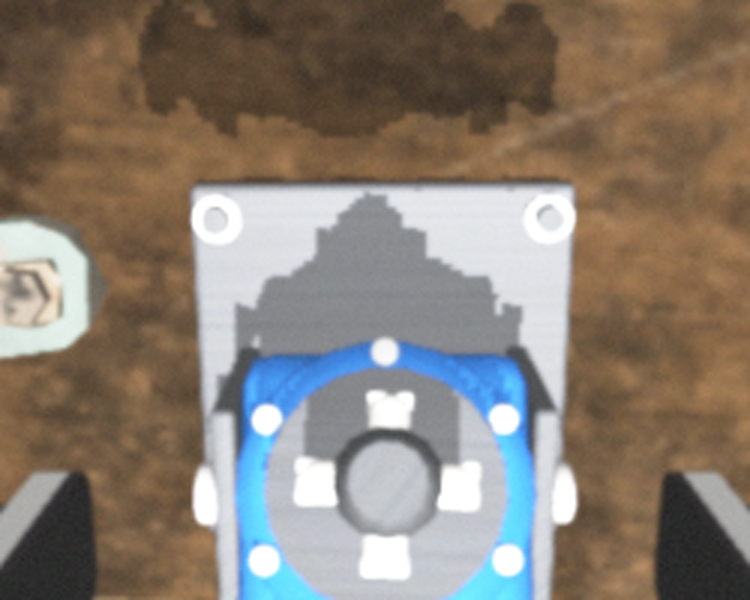

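Run:
```python
from h import *
np.set_printoptions(precision=4,suppress=True)
a=np.load('w7.npy'); st=dict(ee_pos=a[:3],tool_rot=a[3:])
W=lambda x,y:(x/3+150,y/3+100)
print('bolts',plane(ray('wrist',W(385.5,489.5),st),.1015))
print('tip',plane(ray('wrist',W(388,485),st),.159))
P=[plane(ray('wrist',W(*c),st),.008) for c in [(216,219),(549,217)]];d=P[1]-P[0];print(P,np.degrees(np.arctan2(d[1],d[0])))
print(tri(ray('wrist',W(385.5,489.5),st),ray('top',(162.5,193.8))))
```

```text
bolts [0.6161 0.2735 0.1015]
tip [0.5874 0.272  0.159 ]
[array([0.5561, 0.2092, 0.008 ]), array([0.5493, 0.3308, 0.008 ])] 93.1969851030715
(array([0.6137, 0.2731, 0.1059]), [np.float64(0.4131401385963445), np.float64(0.41314013859647275)])
```

>>> arm_command --pt "0 0 40 0 100" --pt "-20 -55 50 5 100" --pt "-40 -110 50 10 100" --pt "-55 -165 50 15 100" --pt "-68 -220 50 19.5 100" --pt "-80 -275 50 19.5 100" --pt "-90 -330 50 19.5 100" --pt "-98 -385 50 19.5 100" --pt "-105 -440 50 19.5 100" --pt "-112 -499 50 19.5 100" --pt "-112 -499 20 19.5 100" --pt "-112 -499 10 19.5 100" --pt "-112 -499 10 19.5 100"

```text
time_s: 10.12
ee_pos: [0.4529, -0.2302, 0.2169]
tool_rot: [0.614, -3.08, -0.002]
force: [-0.2, 0.2, 0.1]
gripper_width: 0.0854
```

Run:
```python
from h import *
s=read_state(); print(s['time_s'],s['ee_pos'],s['tool_rot'],s['force'],s['gripper_width'])
a=s['tool_rot']; print('jaw az',(2*np.degrees(np.arctan2(a[1],a[0]))-90)%180)
np.save('w8.npy',np.r_[s['ee_pos'],s['tool_rot']])
im=grab_frame('wrist'); cv2.imwrite('pics/w8.png',im[:,:,::-1]); cv2.imwrite('pics/w8c.png',cv2.resize(im[130:330,150:400,::-1],None,fx=3,fy=3,interpolation=cv2.INTER_CUBIC))
print(proj('wrist',np.array([.453,-.232,.115]),s))
```

```text
10.125 [ 0.4528669  -0.23020611  0.21685575] [ 6.14470423e-01 -3.07969599e+00 -1.62475463e-03] [-0.17948085  0.22123314  0.07979719] 0.08544428814091994
jaw az 112.5673108519876
[271.86738011 206.48701441]
```

View pics/w8c.png

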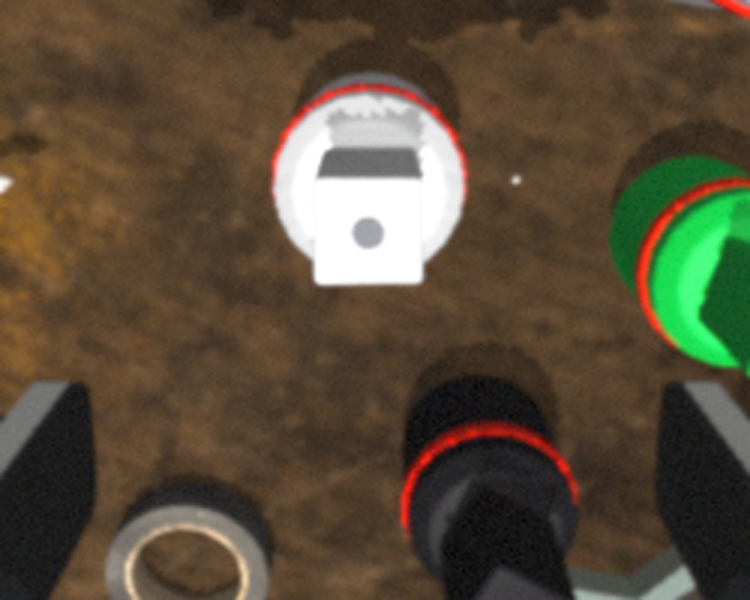

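>>> arm_command --pt "0 -2 -50 0 100" --pt "0 -2 -100 0 100" --pt "0 -2 -130 0 100" --pt "0 -2 -140 0 100" --pt "0 -2 -140 0 100" --pt "0 -2 -140 0 70" --pt "0 -2 -140 0 40" --pt "0 -2 -140 0 0" --pt "0 -2 -140 0 0" --pt "0 -2 -140 0 0"

```text
time_s: 11.42
ee_pos: [0.4533, -0.2332, 0.078]
tool_rot: [-0.613, 3.08, -0.0]
force: [-2.0, 0.5, 6.5]
gripper_width: 0.0293
```

Run:
```python
from h import *
s=read_state(); print(s['time_s'],s['ee_pos'],s['tool_rot'],s['force'],s['wrist_torque'],s['gripper_width'])
```

```text
11.425 [ 0.45330653 -0.23320193  0.07800151] [-6.13112309e-01  3.08025434e+00 -1.88224432e-04] [-2.03128004  0.49500911  6.45971056] [0.15590585 0.27016989 0.00957532] 0.02933752459275924
```

>>> arm_command --pt "0 0 30 0 0" --pt "0 0 90 0 0" --pt "0 0 150 0 0" --pt "0 0 210 0 0" --pt "10 40 230 -5 0" --pt "25 90 232 -10 0" --pt "40 145 232 -15 0" --pt "55 200 232 -19.5 0" --pt "70 255 232 -19.5 0" --pt "85 310 232 -19.5 0" --pt "100 365 232 -19.5 0" --pt "113 415 232 -19.5 0" --pt "123 460 225 -19.5 0" --pt "130 490 215 -19.5 0" --pt "133 505 205 -19.5 0" --pt "133 505 199 -19.5 0" --pt "133 505 199 -19.5 0"

```text
time_s: 13.55
ee_pos: [0.5858, 0.2694, 0.2755]
tool_rot: [0.079, -3.139, 0.003]
force: [1.0, 0.7, -3.3]
gripper_width: 0.0297
```

Run:
```python
from h import *
s=read_state(); print(s['time_s'],s['ee_pos'],s['tool_rot'],s['force'],s['wrist_torque'],s['gripper_width'])
a=s['tool_rot']; print('jaw az',(2*np.degrees(np.arctan2(a[1],a[0]))-90)%180)
im=grab_frame('scene'); im2=grab_frame('wrist')
a=cv2.resize(im[60:220,170:300,::-1],(390,480),interpolation=cv2.INTER_CUBIC)
b=cv2.resize(im2[180:420,180:380,::-1],(400,480),interpolation=cv2.INTER_CUBIC)
cv2.imwrite('pics/w9.png',np.hstack([a,b]))
```

```text
13.55 [0.58579958 0.26941984 0.27545008] [ 0.07894783 -3.13914352  0.00322708] [ 0.97718128  0.68503275 -3.34068361] [-0.01169546 -0.03040586 -0.01259301] 0.029667127132366997
jaw az 92.88131068088796
```

View pics/w9.png

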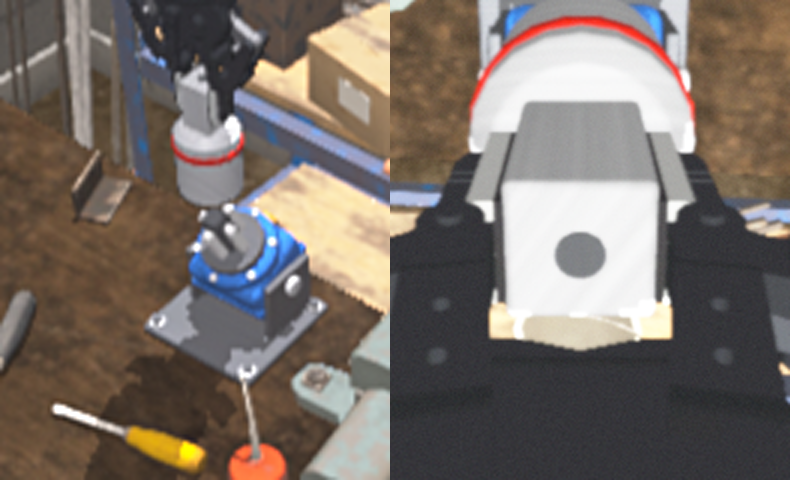

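>>> arm_command --pt "1 1 -20 0 0" --pt "1 1 -35 0 0" --pt "1 1 -43 0 0" --pt "1 1 -45 0 0" --pt "1 1 -45 0 0"

```text
time_s: 14.28
ee_pos: [0.5879, 0.2728, 0.2315]
tool_rot: [-0.082, 3.138, 0.001]
force: [1.5, -0.6, -2.4]
gripper_width: 0.0296
```

```bash
cat > look.py <<'E'
from h import *
import sys
s=read_state(); print(s['time_s'],s['ee_pos'],s['tool_rot'],s['force'],s['wrist_torque'],s['gripper_width'])
im=grab_frame('scene'); im2=grab_frame('wrist')
a=cv2.resize(im[80:180,190:290,::-1],(500,500),interpolation=cv2.INTER_CUBIC)
b=cv2.resize(im2[180:420,200:340,::-1],(292,500),interpolation=cv2.INTER_CUBIC)
cv2.imwrite(f'pics/{sys.argv[1]}.png',np.hstack([a,b]))
E
python3 look.py w10
```

```text
14.275 [0.58790123 0.27276176 0.23148146] [-8.20607715e-02  3.13823101e+00  7.16667259e-04] [ 1.49787405 -0.55083861 -2.40633858] [-0.00487682 -0.88956904 -0.01391189] 0.02955387068587878
```

View pics/w10.png

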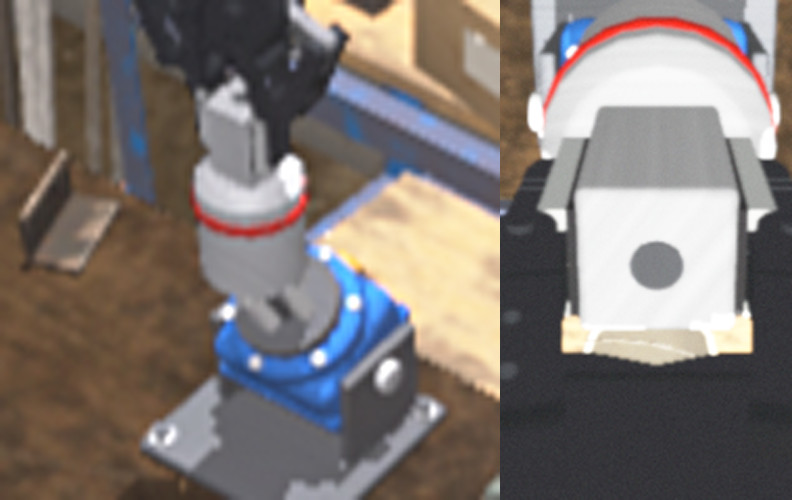

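>>> arm_command --pt "-7 0 -1 0 0" --pt "-14 -1 -2 0 0" --pt "-21 -1 -4 0 0" --pt "-28 -1 -6 0 0" --pt "-28 -1 -6 0 0"

```text
time_s: 15.0
ee_pos: [0.5601, 0.2717, 0.2264]
tool_rot: [-0.082, 3.137, 0.001]
force: [3.9, -0.6, 1.0]
gripper_width: 0.0294
```

```bash
python3 look.py w11
```

```text
15.0 [0.56007557 0.27173281 0.22638754] [-8.20202895e-02  3.13722756e+00  1.10964972e-03] [ 3.93734156 -0.61841494  1.0188353 ] [-0.17066851 -1.17303877 -0.04454372] 0.029391093491841637
```

View pics/w11.png

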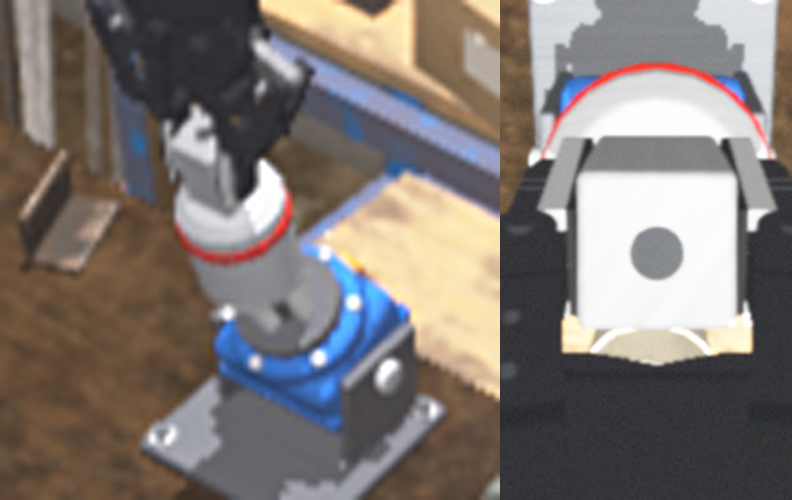

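>>> arm_command --pt "-5 0 -3 0 0" --pt "-10 -1 -6 0 0" --pt "-14 -1 -9 0 0" --pt "-14 -1 -9 0 0"

```text
time_s: 15.6
ee_pos: [0.5439, 0.271, 0.2158]
tool_rot: [0.083, -3.139, 0.0]
force: [2.1, 0.8, 2.1]
gripper_width: 0.0293
```

```bash
python3 look.py w12
```

```text
15.6 [0.54394872 0.27097441 0.21583665] [ 8.33616290e-02 -3.13901434e+00  1.97803951e-04] [2.10206741 0.79441681 2.14636849] [-0.00873302 -0.9373578  -0.01029097] 0.029308711482510828
```

View pics/w12.png

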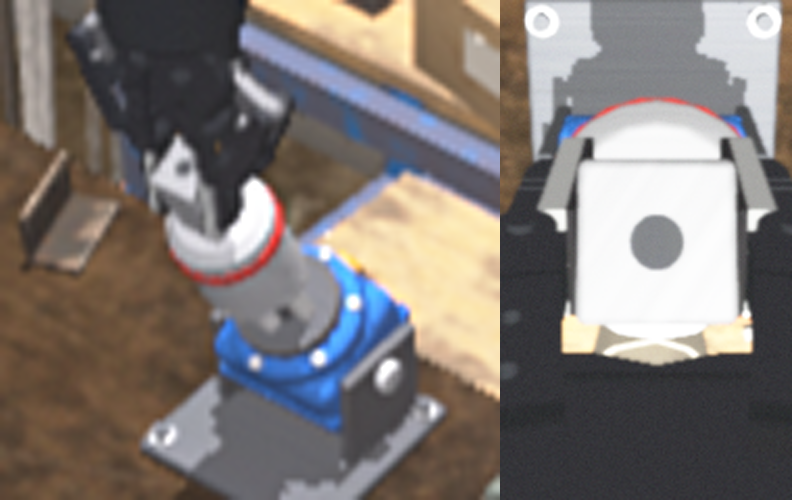

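>>> arm_command --pt "2 0 -4 0 0" --pt "4 0 -8 0 0" --pt "7 0 -12 0 0" --pt "9 0 -16 0 0" --pt "11 0 -20 0 0" --pt "11 0 -20 0 0"

```text
time_s: 16.45
ee_pos: [0.5565, 0.2706, 0.1955]
tool_rot: [-0.082, 3.14, 0.0]
force: [6.3, 0.3, -2.8]
gripper_width: 0.0295
```

```bash
python3 look.py w13
```

```text
16.45 [0.55645333 0.27064693 0.19548447] [-8.17703789e-02  3.13994961e+00  2.69370943e-05] [ 6.33951571  0.30366659 -2.75572345] [ 0.24306371 -1.74600144 -0.04459976] 0.029457311380215366
```

View pics/w13.png

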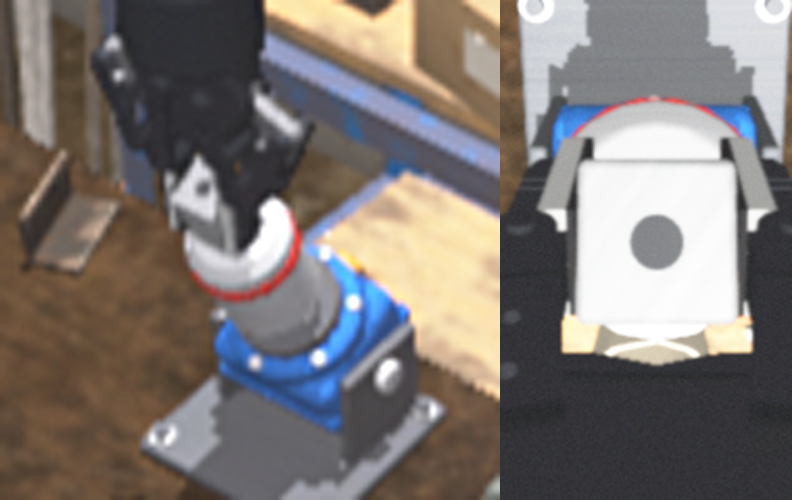

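>>> arm_command --pt "3 0 -4 0 0" --pt "5 0 -8 0 0" --pt "7 0 -12 0 0" --pt "9 0 -16 0 0" --pt "10 0 -19 0 0" --pt "11 0 -22 0 0" --pt "11 0 -22 0 0"

```text
time_s: 17.42
ee_pos: [0.5627, 0.2711, 0.1785]
tool_rot: [0.083, -3.133, 0.001]
force: [-20.0, -7.0, 33.6]
gripper_width: 0.0293
```

```bash
python3 look.py w14
```

```text
17.425 [0.56266183 0.2711229  0.17846737] [ 8.28179659e-02 -3.13273945e+00  1.18455570e-03] [-19.95109382  -7.01827223  33.57533401] [-1.43543761  3.35894349 -0.4329203 ] 0.029313264935593462
```

View pics/w14.png

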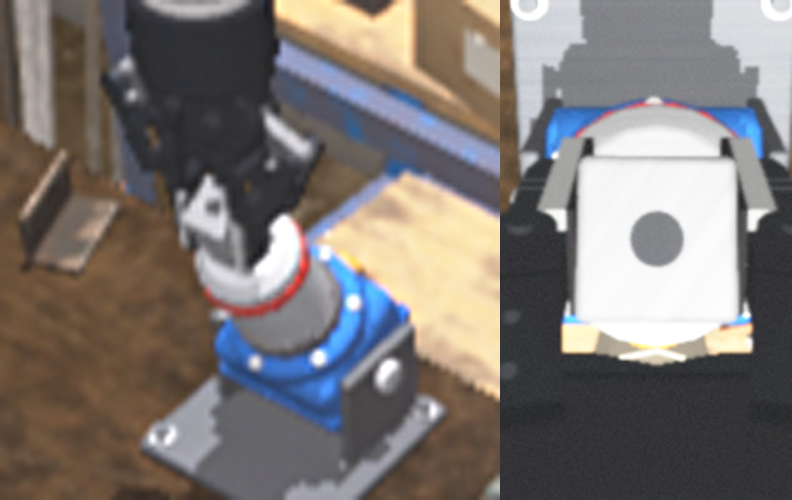

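>>> arm_command --pt "-2 0 5 0 0" --pt "-2 0 5 0 50" --pt "-2 0 5 0 100" --pt "-2 0 5 0 100" --pt "-5 0 30 0 100" --pt "-10 0 80 0 100" --pt "-10 0 130 0 100" --pt "-10 0 130 0 100"

```text
time_s: 18.52
ee_pos: [0.5589, 0.2718, 0.3089]
tool_rot: [-0.082, 3.133, 0.006]
force: [-0.3, 0.2, -0.1]
gripper_width: 0.0855
```

Run:
```python
from h import *
s=read_state(); print(s['time_s'],s['ee_pos'],s['tool_rot'],s['force'],s['gripper_width'])
np.save('w15.npy',np.r_[s['ee_pos'],s['tool_rot']])
im=grab_frame('scene'); im2=grab_frame('wrist'); im3=grab_frame('top')
cv2.imwrite('pics/w15.png',np.hstack([cv2.resize(im[80:180,200:300,::-1],(400,400),interpolation=cv2.INTER_CUBIC),cv2.resize(im3[150:230,130:210,::-1],(400,400),interpolation=cv2.INTER_CUBIC)]))
cv2.imwrite('pics/w15w.png',im2[:,:,::-1]);cv2.imwrite('pics/w15t.png',im3[:,:,::-1]);cv2.imwrite('pics/w15s.png',im[:,:,::-1])
```

```text
18.525 [0.55893872 0.27184495 0.30893003] [-0.08208404  3.13296476  0.00618778] [-0.28246768  0.24042384 -0.08796976] 0.0854828738497799
```

View pics/w15.png

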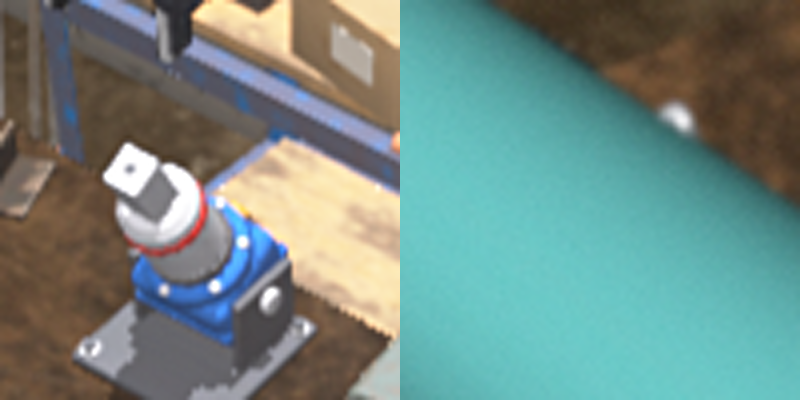

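View pics/w15w.png

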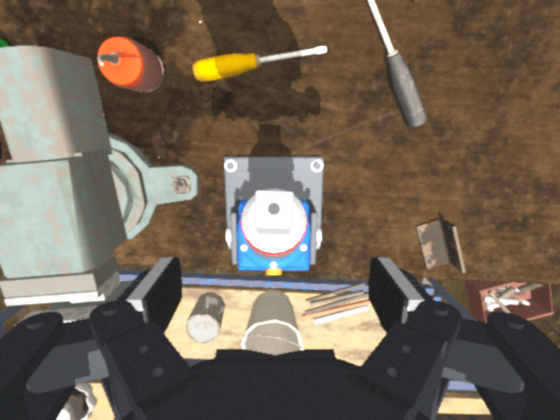

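Run:
```python
from h import *
np.set_printoptions(precision=4,suppress=True)
a=np.load('w15.npy'); st=dict(ee_pos=a[:3],tool_rot=a[3:])
im=cv2.imread('pics/w15s.png');w=cv2.imread('pics/w15w.png')
cv2.imwrite('pics/z.png',np.hstack([cv2.resize(im[100:165,215:280],(400,400),interpolation=cv2.INTER_CUBIC),cv2.resize(w[175:275,225:325],(400,400),interpolation=cv2.INTER_CUBIC)]))
p,e=tri(ray('scene',(232.5,122)),ray('wrist',(274,209),st)); print(p,e)
sh=np.array([.6105,.2732,.112]); d=p-sh; print(d@zA*1e3,np.cross(d,zA)*1e3)
for L in (.115,.121,.127): q=sh+L*zA; print(L,proj('scene',q),proj('wrist',q,st))
```

```text
[0.5597 0.2724 0.2105] [np.float64(0.5866691426624451), np.float64(0.586669142662637)]
110.82215961992617 [1.6377 0.6373 0.8503]
0.115 [232.7795 121.2881] [272.0395 208.0964]
0.121 [231.9753 120.2391] [271.9935 206.6378]
0.127 [231.1633 119.18  ] [271.9452 205.1062]
```

View pics/z.png

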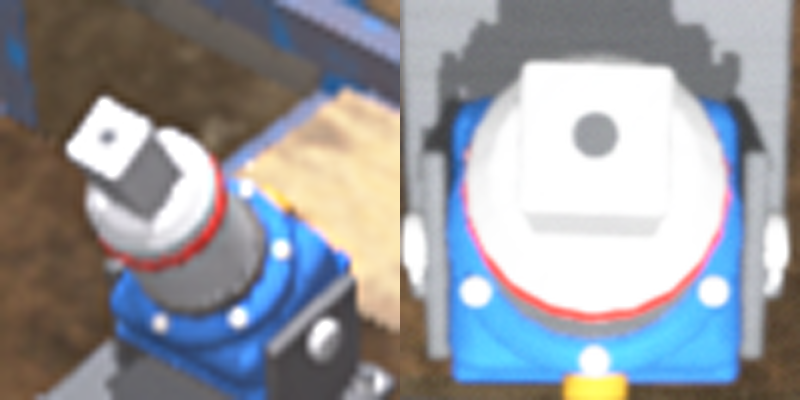

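Run:
```python
from h import *
print(job_done()); s=read_state(); print(s['time_s'],s['force'])
```

```text
the job is handed in; nothing more can be done
None
the job is handed in; nothing more can be done
```

The hub is on the gearbox shaft, and I handed the job in at about 18.7 s. The hand-in gives no verdict.

**What I did**
- **Turned the shaft, not the hub.** The tool can only point straight down, so the hub could tilt in the jaws only about the jaw axis. Its grooves could not then meet teeth standing about 30° off the lean direction. My first try, pushing one tooth with a single finger, slipped off. I then gripped the shaft between its teeth and rolled the tool. A wrist picture afterwards showed the teeth aligned to within about 2°.
- **Picked and tilted the hub.** I gripped the smaller plain steel hub by its neck and hooked its mouth over the shaft's nose. I swung the neck towards the robot until the hub leaned at about 27° in the grip.
- **Slid it home and let go.** I pushed it down along the shaft, opened the fingers and lifted clear.

**Last checks**
- **Bottoming out:** the push stopped at about 39 N, with the tool at 178.5 mm height. I had predicted 179.4 mm for a fully seated hub.
- **Position after letting go:** the centre of the neck's top measured 111 mm from the shoulder along the shaft, against 115 mm for a seated hub, and about 2 mm off the axis. It reads short of 115 mm, so it shows no sign of a gap at the shoulder, but the 4 mm mismatch means the measurement is only good to a few millimetres. I did not press on the hub again afterwards.
- **Bystanders and contact:** the oil can stood upright, and it and the screwdriver looked undisturbed in the last wrist picture, though I did not measure their positions. Tool force was about 0.4 N, so the robot was touching nothing. The arm blocked the top camera's view of the gearbox.

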